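# Seat the keyed spindle in the drive hub and hold it home

### The arm

A 7-joint arm with a two-finger parallel gripper is mounted at the origin on a cart in front of the work surface, level with it; the furniture and walls round the work are solid. World frame = base frame: x ahead of the robot, y to its left, z up, the work surface at z = 0. Lengths are in m, angles in rad, forces in N, time in s.
With the tool pointing down it reaches from about 0.4 to 0.875 m from the base axis. Payload 19.3 kg.
Tool frame: the origin (TCP) lies midway between the tips of the shut fingers; the grasp point (between the pads) lies 19 mm behind it; z points along the fingers, y is the line along which they close (so a half turn about z gives the same grasp; the last joint's range is limited). The gripper opens to 85 mm and grips with 20 to 120 N. Pads are 22 mm wide; open, the fingers measure 114 mm over their backs; the gripper's body (76 mm by 85 mm) begins 54 mm behind the grasp point. The pads swing forward as they close: fully open they stand 13 mm farther back than shut.
Start: joints at [1.197, 0.521, -0.036, 1.599, 0.021, 1.021, -0.113], TCP at [0.187, -0.596, 0.231] pointing down, gripper open.
Joint ranges: [-2.91, 2.91], [-0.3, 2.13], [-1.5, 1.42], [0.17, 2.43], [-1.26, 4.41], [0.16, 1.93], [-2.52, 2.52]. Speed limits (rad/s): [1.89, 1.89, 2.39, 2.39, 3.01, 3.01, 3.01].

### API

Orientations are given as [roll, pitch, yaw] about the fixed x, y, z axes, in that order (R = Rz(yaw) Ry(pitch) Rx(roll)).
In Python, from workcell import telemetry, grab_frame, calibration, bot, outline_of, landmark_of gives the robot as it stands. The module is installed in compiled form; this text tells all that it offers.
- The arm moves only by the shell command python3 -m inch 'ROWS' [FORCE]. ROWS is JSON, a list of rows, each a list of 7 numbers: the shift along the tool's x, y, z in m, then the turn, a rotation vector about the tool's x, y, z in rad, then the closure, from 0 (fully open) to 1 (shut). A call has 1 to 5 rows; each row shifts and turns the commanded pose from where the row before left it, along the tool's axes as they then stand; what a row does not reach is not made up. A row lasts 1/10 s, in which the tool goes at most 50 mm and 8.59 degrees, less where a joint would pass 70% of its speed; a pose out of reach is approached as far as the arm can. A call is refused whole if a number of a shift passes 0.05 or a number of a turn 0.15, either way. A call with a gripper value outside its range is refused whole. The fingers move at their own pace and stop on an object; FORCE is the grip in N (left out, the last holds). Time passes only in rows, so rows that do not move let the fingers close. It gives the time, the measured TCP pose, the force, the opening and the grip force at its end, in the units of the state.
- telemetry.observe(): the state, without advancing time (a new reading comes with each control period).
- grab_frame(name): name is "scene" or "side" or "wrist"; returns the picture (480x640x3 uint8, red, green, blue); there is no depth.
- calibration(name): a dict with "fovy" (degrees; the focal length in pixels is half the picture's height over the tangent of half this angle, whatever the lens; pixels are square), "cx", "cy" (the principal point, pixels), "pose" (4x4, takes a point from camera to world coordinates). Camera axes: x right, y down, z forward; pixel columns grow to the right and rows downward; lengths in m; the calibration is good to about 2 mm. A picture is of the moment at which its call begins: read the wrist's pose just before it. calibration takes no time and is no camera call; for the wrist camera it gives the pose at the moment of the call.
- bot.job_done(): hands the job in; it is judged then, once.
Trained networks look in the newest picture that a camera, given by its name, has taken for a name from the list of things; names that differ only in an ending like _2 or _b are one class to them, and where a whole thing is asked for, a point or a joint stands for the part that bears it (a point fixed in the world has none). Each returns a list of dicts, best first, with "score" (0 to 1); they miss things now and then, are a little off and sometimes report something else, mostly with a low value. They report only what shows in the picture. A call takes as long as a camera call. They do not tell look-alikes from the thing itself.
- outline_of(label, camera): "region" (480x640 bool, what is visible of it) and "rect" ([left, top, right, bottom] in pixels, round what is visible of it).
- landmark_of(label, camera): "xy" ([column, row] in pixels: a listed point, or the origin of a listed thing).
The state is a dict: "clock": time; "qpos": joint angles; "qd": joint speeds; "joint_efforts": joint torques, N m; "position": TCP position; "tool_rot": TCP orientation; "force": force on the tool from outside, world axes, zero at the start; "moment": the same for the moment, N m; "grip_width": finger opening in m; "finger_force": force on a finger pad.
Only numpy, scipy, OpenCV 4.12 (cv2) and the standard library are available. Lean on these libraries where they do the work, as an engineer would, in place of code of your own. Each camera call takes 0.05 s, during which the arm holds its last target. There are 200 camera calls.

### The job

Slide the dust shutter of the drive unit fully open by its grip, then take the keyed spindle (the one with the flat-sided head) from the white stand and push it down into the hub, turning it until its key slips into the keyway. Keep pushing against the spring until the collar is fully home on the hub, and finish while still holding the spindle down there, as if for a colleague to tighten the set screw. Leave the plug with the round head and the other things on the bench where they are.

Things in the scene. Friction and masses are not known exactly. Their poses are not given: they have to be found in the camera images.
- drive: fixed grey drive unit, 124 (x) by 246 mm (y, from -100 to +146); origin on the vertical hub axis at worktop height; yaw within 0.4 rad either way. Axes: z up, +y the shutter's opening direction, keyway towards -x. At +y the shutter's slide bed (rails up to 70 mm high, y 43 to 144), at -y a control box (58 mm high with its knob)
- hub (a point): centre of the bore's mouth on the flat top of the round steel hub (69 mm across, does not turn), 64 mm above the worktop; axes as the drive's. Bore 22 mm across, 42 mm deep; a keyway 10.5 mm wide runs its full depth on the -x side, out to 20 mm from the axis
- plunger (a joint): brass spring plunger 18 mm across inside the bore, m pressed down: 0 = up, its top 29 mm below the hub's face; 0.009 when the spindle is home; travel 0.012. Pushes up with 5.4 N at 0 and 9.5 N at 0.009, and lifts the spindle again if it is let go
- shutter (a joint): position of the shutter, m: 0 = closed over the bore, 0.070 = fully open at its end stop; grows towards the drive's +y, starts between 0 and 0.018, slides with about 1.5 N and stays where it is left
- shutter_grip (a point): centre of the top of the shutter's black upright grip, 30 (x) by 14 (y) by 34 mm high; this point is about 103 mm above the worktop, the dark steel shutter plate under the grip at 69.5 mm; 45 mm to +y of the hub axis when closed; moves with the shutter
- spindle: loose steel keyed spindle, 0.18 kg, z up its axis; origin on the axis at the underside of its collar (50 mm across, 8 mm thick). Below: shank 20 mm across, 38 mm long, tapered end, with a key on the -x side, 8 mm wide, out to 18 mm from the axis, from the collar to 24 mm below it; the last 14 mm are a plain round pilot. Key on the hub's face: origin 24 mm above it
- spindle_head (a point): centre of the top of the spindle's flat-sided head, 50 mm above the spindle's origin; head 30 (x) by 20 (y) mm, 42 mm high on the collar, gripped on its flats (along y). A small lug on the collar at -x marks the key. At the start it hangs by its collar in the stand, lug towards the robot within 0.55 rad; the key must turn at most 1.0 rad to the keyway
- plug: loose plain blanking plug in the stand's other hole: same shank and collar as the spindle but no key, and a round head 32 mm across up to 42 mm above its origin (on the axis, underside of the collar)
- stand: fixed white block, 90 (x) by 200 (y) by 50 mm high, origin at the centre of its underside; two through holes 42 mm across at y = -50 and +50 mm. Which one holds the spindle varies
- screwdriver: bystander: screwdriver lying behind the drive, 125 mm long; origin at the centre of its underside
- petri_1: bystander: closed petri dish, 68 mm across, 15 mm high, left of the drive; origin at the centre of its underside
- timer: bystander: flat white timer, 66x70x18 mm, behind the drive; origin at the centre of its underside
- tube_box: bystander: pink box, 66x66x42 mm, far right; origin at the centre of its underside
- bottle_dye: bystander: bottle, 56 mm across, 120 mm high, back left; origin at the centre of its underside
- beaker: bystander: glass beaker, 74 mm across, 95 mm high, far right; origin at the centre of its underside
- tip_box_1: bystander: tip box, 87x120x80 mm, far left; origin at the centre of its underside
Things that resemble listed ones, but are neither listed nor needed, are in the scene too. Leave any blue look-alike of the spindle alone.

How it is judged:
By the outcome, as a careful person would: the job done as asked, in the order asked, and still so for the second after the job is handed in, while the arm keeps its last pose, push and grip.
It also fails if it takes over 51 s, if anything falls off the work surface, if the arm or the gripper's body presses on something with over 40 N, if the wrist force passes 120 N, or if a joint passes its speed limit or range.

## Working session

There is one attempt and no reset: what is moved stays moved. The work goes in short steps, Python scripts to look and compute and a shell command to move; the robot and the scene stay as the last step left them, time stands still between calls to the robot, and variables do not carry over. Pictures are saved under pics/ and viewed, at most 10 in all, crops included, and the job is handed in when it is done.

```bash
mkdir -p pics; cat > h.py <<'E'
import numpy as np, cv2
from workcell import telemetry, grab_frame, calibration, bot, outline_of, landmark_of
from scipy.spatial.transform import Rotation as R
def ray(cam,xy,c=None):
    c=c or calibration(cam); f=240/np.tan(np.radians(c["fovy"])/2); P=np.array(c["pose"])
    d=np.array([(xy[0]-c["cx"])/f,(xy[1]-c["cy"])/f,1.]); return P[:3,3],P[:3,:3]@d
def onz(cam,xy,z,c=None):
    o,d=ray(cam,xy,c); return o+d*(z-o[2])/d[2]
def proj(cam,p,c=None):
    c=c or calibration(cam); f=240/np.tan(np.radians(c["fovy"])/2); P=np.array(c["pose"])
    q=P[:3,:3].T@(np.array(p)-P[:3,3]); return q[0]/q[2]*f+c["cx"],q[1]/q[2]*f+c["cy"]
def snap(cam,name):
    im=grab_frame(cam); cv2.imwrite(f"pics/{name}.png",cv2.cvtColor(im,cv2.COLOR_RGB2BGR)); return im
def tool(p,yaw):
    """delta from the present TCP pose to world p, in tool axes"""
    s=telemetry.observe(); T=R.from_euler('xyz',s["tool_rot"])
    G=R.from_euler('xyz',[np.pi,0,yaw])
    return T.inv().apply(np.array(p)-s["position"]),(T.inv()*G).as_rotvec()
E
python3 - <<'E'
from h import *
np.set_printoptions(precision=4,suppress=True)
s=telemetry.observe(); print(s)
Z={"drive":0,"hub":.064,"shutter_grip":.103,"spindle":.05,"spindle_head":.1,"plug":.05,"stand":0}
for cam in("scene","side"):
    snap(cam,cam)
    for n,z in Z.items():
        for r in landmark_of(n,cam)[:3]: print(cam,n,round(r["score"],2),np.round(r["xy"],1),onz(cam,r["xy"],z))
    print(calibration(cam))
a=cv2.imread("pics/scene.png");b=cv2.imread("pics/side.png")
E
```

```text
{'clock': 0.0, 'qpos': array([ 1.1968,  0.522 , -0.0363,  1.6   ,  0.0212,  1.0211, -0.1128]), 'qd': array([-0.0006, -0.001 , -0.001 ,  0.0006,  0.0003,  0.0005,  0.0018]), 'joint_efforts': array([ -0.0026, -92.7158,   1.9791, -36.9948,   0.0178,   0.008 ,
         0.0001]), 'position': array([ 0.1868, -0.5961,  0.2307]), 'tool_rot': array([-3.1405,  0.0001,  0.3038]), 'force': array([-0.6094, -0.1422,  0.5631]), 'moment': array([-0.0488,  0.0055, -0.0737]), 'finger_force': 0.0, 'grip_width': 0.08543109964124863}
scene drive 0.64 [301.5 258.8] [0.4794 0.1176 0.    ]
scene hub 0.73 [300.3 250.1] [0.4616 0.0934 0.064 ]
scene shutter_grip 0.74 [428.4 353. ] [ 0.4993 -0.546   0.103 ]
scene stand 0.73 [398.3 386.4] [ 0.4129 -0.5314  0.    ]
{'fovy': 43.208540731665366, 'cx': 324.4783549509048, 'cy': 245.44464097317638, 'pose': array([[ 0.8402, -0.3328,  0.4281, -0.3775],
       [-0.5422, -0.5163,  0.6629, -1.3632],
       [ 0.0004, -0.7891, -0.6143,  1.3918],
       [ 0.    ,  0.    ,  0.    ,  1.    ]])}
side drive 0.65 [324.1 299.3] [ 0.4563  0.1134 -0.    ]
side hub 0.6 [325.2 277.6] [0.464  0.0962 0.064 ]
side shutter_grip 0.63 [403.2 200.7] [ 0.4262 -0.3043  0.103 ]
side shutter_grip 0.56 [316.6 277.4] [0.4605 0.1438 0.103 ]
side spindle 0.56 [435.7 222.4] [ 0.3165 -0.3229  0.05  ]
side spindle 0.5 [401.8 212. ] [ 0.4314 -0.3173  0.05  ]
side spindle 0.21 [428.5 194. ] [ 0.4012 -0.4639  0.05  ]
side spindle_head 0.64 [402.4 201.2] [ 0.4288 -0.3046  0.1   ]
side spindle_head 0.53 [438.7 208.2] [ 0.317  -0.3298  0.1   ]
side plug 0.51 [386.6 226.6] [ 0.4368 -0.2193  0.05  ]
side stand 0.61 [394.9 228.3] [ 0.4369 -0.2883  0.    ]
{'fovy': 51.34945064620827, 'cx': 320.55935821284646, 'cy': 244.4393674211427, 'pose': array([[-0.841 , -0.3367,  0.4236, -0.0687],
       [-0.5411,  0.5252, -0.6568,  0.9451],
       [-0.0013, -0.7815, -0.6239,  0.9792],
       [ 0.    ,  0.    ,  0.    ,  1.    ]])}
```

View pics/scene.png

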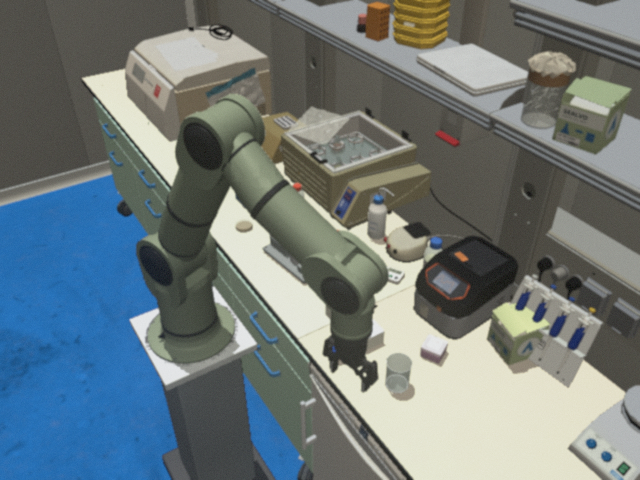

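View pics/side.png

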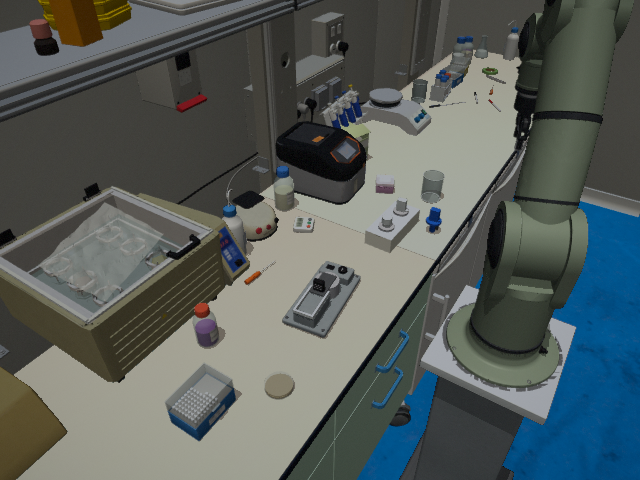

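The scene view is mostly hidden by the arm. The side view shows the drive at (322,298) with its grip near (318,283), the stand at (392,228) with heads at (402,203) and (387,221), and a blue look-alike at (434,218).

Spindle candidates are the head at (402,203), the head at (387,221) and the blue look-alike at (434,218), which I rule out. A close crop will decide.

```bash
python3 - <<'E'
import cv2,numpy as np
b=cv2.imread("pics/side.png")
c1=cv2.resize(b[185:255,355:455],(800,560),interpolation=cv2.INTER_CUBIC)
c2=cv2.resize(b[255:340,275:370],(626,560),interpolation=cv2.INTER_CUBIC)
o=np.hstack([c1,c2]); cv2.imwrite("pics/crop1.png",cv2.resize(o,(800,int(560*800/o.shape[1]))))
E
```

```text
(no output)
```

View pics/crop1.png

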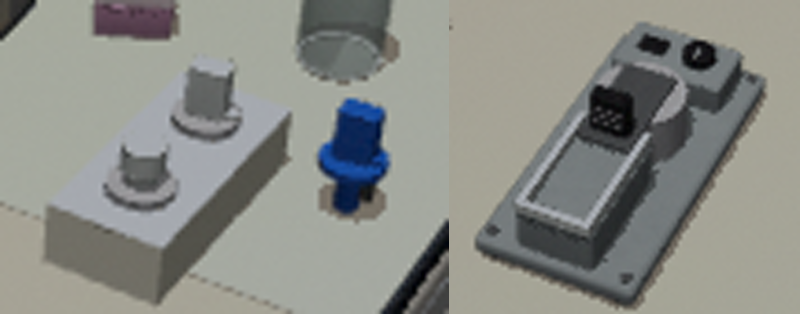

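The crop shows that the far head at side pixel (402,203) has flat sides, so that is the spindle. The near one at (387,221) is the round plug, and the blue one at (434,218) is the look-alike. The shutter grip is on the near side of the hub.

```bash
python3 - <<'E'
from h import *
np.set_printoptions(precision=4,suppress=True)
c=[onz("side",p,.008)[:2] for p in [(282.9,320.7),(323.5,336.1),(360.5,276.6),(326.7,261.8)]]
print(np.array(c), np.mean(c,0)); 
for i in range(4): d=c[(i+1)%4]-c[i]; print(np.linalg.norm(d),np.degrees(np.arctan2(d[1],d[0])))
s=telemetry.observe();P=np.array(calibration("wrist")["pose"]);T=R.from_euler('xyz',s["tool_rot"])
print("cam in tool",T.inv().apply(P[:3,3]-s["position"]),T.inv().as_matrix()@P[:3,:3],calibration("wrist")["fovy"])
for p,y in [((.38,-.305,.25),0),((.43,-.305,.25),0),((.46,.14,.25),0)]: print(p,*tool(p,y))
E
```

```text
[[ 0.5004  0.245 ]
 [ 0.3828  0.2319]
 [ 0.4131 -0.0143]
 [ 0.5302 -0.0172]] [0.4566 0.1114]
0.11838012027307218 -173.649259866118
0.24815803098188383 -82.97806397758603
0.11705943731023917 -1.3972881080316284
0.2639230936144193 96.4631133540429
cam in tool [ 0.0824  0.0002 -0.1421] [[-0.0014 -0.9478 -0.3187]
 [ 1.     -0.0015  0.0003]
 [-0.0008 -0.3187  0.9478]] 60.08867973400307
(0.38, -0.305, 0.25) [ 0.2714 -0.2203 -0.0187] [0.     0.     0.3037]
(0.43, -0.305, 0.25) [ 0.3191 -0.2054 -0.0187] [0.     0.     0.3037]
(0.46, 0.14, 0.25) [ 0.4808 -0.621  -0.0187] [0.     0.     0.3037]
```

```bash
python3 -m inch '[[0.038,-0.026,-0.004,0,0,0,0],[0.039,-0.026,-0.004,0,0,0,0],[0.039,-0.026,-0.004,0,0,0,0],[0.039,-0.026,-0.004,0,0,0,0],[0.039,-0.026,-0.003,0,0,0,0]]' | tail -3; python3 -m inch '[[0.039,-0.026,0,0,0,0.1,0],[0.043,-0.021,0,0,0,0.1,0],[0.043,-0.018,0,0,0,0.1,0],[0,0,0,0,0,0,0]]'
python3 - <<'E'
from h import *
np.set_printoptions(precision=4,suppress=True)
s=telemetry.observe();print(s["clock"],s["position"],s["tool_rot"])
c=calibration("wrist");snap("wrist","w1")
for n,z in {"spindle":.058,"spindle_head":.108,"plug":.058,"stand":0}.items():
    for r in landmark_of(n,"wrist")[:3]: print(n,round(r["score"],2),r["xy"],onz("wrist",r["xy"],z,c))
E
```

```text
force: [1.5, -0.5, -0.2]
grip_width: 0.0855
finger_force: 0.0
clock: 1.7
position: [0.4466, -0.3217, 0.2503]
tool_rot: [-3.14, -0.002, 0.007]
force: [-2.0, -0.2, -0.1]
grip_width: 0.0848
finger_force: 0.0
1.7 [ 0.4466 -0.3217  0.2503] [-3.1402 -0.0022  0.0067]
spindle 0.98 [316.2, 212.7] [ 0.4403 -0.3185  0.058 ]
spindle 0.74 [338.8, 315.6] [ 0.3443 -0.3392  0.058 ]
spindle_head 0.94 [342.6, 344.3] [ 0.3464 -0.3401  0.108 ]
spindle_head 0.67 [315.7, 232.4] [ 0.4389 -0.3186  0.108 ]
plug 0.96 [196.5, 210.5] [ 0.4417 -0.219   0.058 ]
stand 0.69 [267.0, 199.2] [ 0.4382 -0.2704  0.    ]
```

View pics/w1.png

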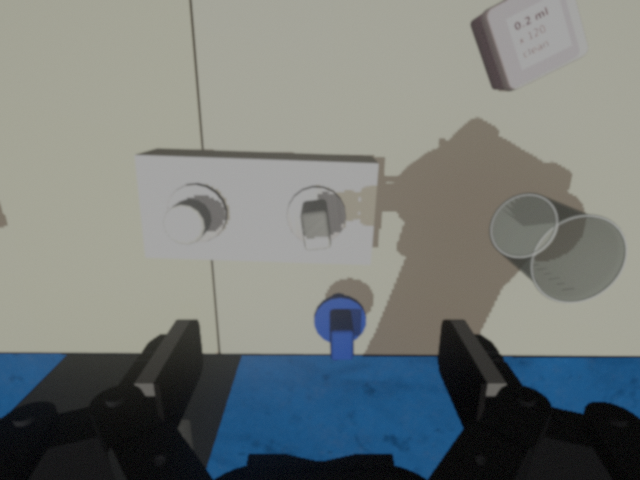

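The wrist view shows the stand with the round plug at (195,215) and the flat-headed spindle at (316,225), its flats facing left and right. The blue look-alike is at (340,325), off the stand. Next I go to the drive.

```bash
python3 -m inch '[[0,-0.047,0,0,0,0,0],[0,-0.047,0,0,0,0,0],[0,-0.047,0,0,0,0,0],[0,-0.047,0,0,0,0,0],[0,-0.047,0,0,0,0,0]]' | tail -3; python3 -m inch '[[0,-0.047,0,0,0,0,0],[0,-0.047,0,0,0,0,0],[0.004,-0.047,0,0,0,0,0],[0.004,-0.04,0,0,0,-0.1,0],[0,0,0,0,0,0,0]]'
python3 - <<'E'
from h import *
np.set_printoptions(precision=4,suppress=True)
s=telemetry.observe();print(s["clock"],s["position"],s["tool_rot"])
c=calibration("wrist");snap("wrist","w2")
for n,z in {"drive":0,"hub":.064,"shutter_grip":.103}.items():
    for r in landmark_of(n,"wrist")[:3]: print(n,round(r["score"],2),r["xy"],onz("wrist",r["xy"],z,c))
m=outline_of("drive","wrist")[0]["region"].astype(np.uint8)
print(cv2.minAreaRect(np.argwhere(m)[:,::-1].astype(np.float32)))
E
```

```text
force: [2.3, 0.3, -1.0]
grip_width: 0.0855
finger_force: 0.0
clock: 2.95
position: [0.4479, 0.0938, 0.2506]
tool_rot: [-3.14, -0.001, 0.112]
force: [-0.3, -0.6, -0.6]
grip_width: 0.0857
finger_force: 0.0
2.95 [0.4479 0.0938 0.2506] [-3.14   -0.001   0.1122]
drive 0.56 [310.2, 177.3] [0.4595 0.1046 0.    ]
hub 0.79 [317.9, 194.8] [0.4575 0.0966 0.064 ]
hub 0.46 [247.5, 205.5] [0.4424 0.1526 0.064 ]
shutter_grip 0.9 [245.3, 205.9] [0.4523 0.1482 0.103 ]
shutter_grip 0.41 [313.1, 181.9] [0.4749 0.1017 0.103 ]
((279.98974609375, 179.46420288085938), (136.70729064941406, 299.7325744628906), 89.2510757446289)
```

View pics/w2.png

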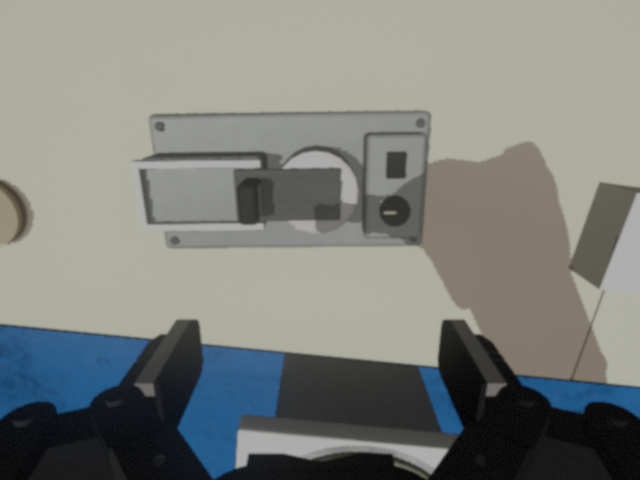

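The wrist view shows the drive with its shutter plate over the hub at (318,195), the black grip at (247,203) and the control box on the right. The drive's yaw is about 0.125. I now grasp the grip.

```bash
python3 -m inch '[[0.003,-0.013,0.03,0,0,-0.013,0],[0.004,-0.02,0.045,0,0,0,0],[0.004,-0.02,0.045,0,0,0,0],[0,0,0.04,0,0,0,0],[0,0,0.012,0,0,0,0]]' 40; python3 -m inch '[[0,0,0,0,0,0,0.9],[0,0,0,0,0,0,0.9],[0,0,0,0,0,0,0.9],[0,0,0,0,0,0,0.9],[0,0,0,0,0,0,0.9]]'
```

```text
clock: 3.7
position: [0.4512, 0.1424, 0.0753]
tool_rot: [3.14, 0.005, 0.116]
force: [0.7, 0.4, 0.7]
grip_width: 0.0855
finger_force: 0.0
clock: 4.2
position: [0.4534, 0.1439, 0.0793]
tool_rot: [-3.141, -0.002, 0.116]
force: [1.3, 0.4, 14.1]
grip_width: 0.0131
finger_force: 44.9
```

```bash
python3 -m inch '[[0,0,-0.002,0,0,0,0.9],[0,0,0,0,0,0,0.9]]'; python3 -m inch '[[0,-0.01,0,0,0,0,0.9],[0,-0.013,0,0,0,0,0.9],[0,-0.013,0,0,0,0,0.9],[0,0,0,0,0,0,0.9]]'
```

```text
clock: 4.4
position: [0.4532, 0.1437, 0.08]
tool_rot: [-3.141, -0.001, 0.117]
force: [8.9, 1.3, -21.9]
grip_width: 0.0132
finger_force: 43.1
clock: 4.8
position: [0.4485, 0.1809, 0.08]
tool_rot: [-3.141, -0.0, 0.119]
force: [5.5, 2.1, -18.9]
grip_width: 0.0134
finger_force: 43.3
```

```bash
python3 -m inch '[[0,-0.012,0.001,0,0,0,0.9],[0,-0.012,0,0,0,0,0.9],[0,-0.006,0,0,0,0,0.9],[0,0,0,0,0,0,0.9]]'; python3 -m inch '[[0,-0.003,0,0,0,0,0.9],[0,0,0,0,0,0,0.9]]';  python3 -m inch '[[0,-0.003,0,0,0,0,0.9],[0,0,0,0,0,0,0.9]]'
```

```text
clock: 5.2
position: [0.445, 0.2102, 0.0797]
tool_rot: [-3.141, -0.0, 0.118]
force: [-2.6, 1.1, 8.4]
grip_width: 0.0133
finger_force: 47.1
clock: 5.4
position: [0.4447, 0.2124, 0.0797]
tool_rot: [-3.141, -0.0, 0.117]
force: [-3.0, 2.0, 8.7]
grip_width: 0.0128
finger_force: 47.1
clock: 5.6
position: [0.4445, 0.2134, 0.0796]
tool_rot: [3.139, 0.0, 0.116]
force: [0.3, -10.3, 10.2]
grip_width: 0.013
finger_force: 47.6
```

```bash
python3 -m inch '[[0,-0.002,0,0,0,0,0.9],[0,0,0,0,0,0,0.9],[0,0.003,0,0,0,0,0.9]]'|head -4; python3 -m inch '[[0,0,0,0,0,0,0],[0,0,0,0,0,0,0],[0,0,-0.03,0,0,0,0],[0,0.03,-0.045,0,0,0,0],[0,0.04,-0.045,0,0,0,0]]'; python3 -m inch '[[0,0.045,-0.03,0,0,0,0],[0,0,0,0,0,0,0]]'
python3 - <<'E'
from h import *
np.set_printoptions(precision=4,suppress=True)
s=telemetry.observe();print(s["clock"],s["position"],s["tool_rot"])
c=calibration("wrist");snap("wrist","w3")
for n,z in {"drive":0,"hub":.064,"shutter_grip":.103}.items():
    for r in landmark_of(n,"wrist")[:2]: print(n,round(r["score"],2),r["xy"],onz("wrist",r["xy"],z,c))
E
```

```text
clock: 5.9
position: [0.4446, 0.2131, 0.0797]
tool_rot: [3.14, 0.0, 0.116]
force: [-2.9, 1.6, 6.6]
clock: 6.4
position: [0.4512, 0.1541, 0.1896]
tool_rot: [-3.141, 0.0, 0.12]
force: [1.4, -1.4, 0.5]
grip_width: 0.0838
finger_force: 0.0
clock: 6.6
position: [0.4583, 0.1078, 0.2192]
tool_rot: [3.14, -0.005, 0.11]
force: [0.2, 0.5, -0.7]
grip_width: 0.0858
finger_force: 0.0
6.6 [0.4583 0.1078 0.2192] [ 3.1405 -0.0048  0.1103]
drive 0.95 [326.6, 199.9] [0.458  0.1013 0.    ]
hub 0.92 [328.9, 219.7] [0.4577 0.1006 0.064 ]
shutter_grip 0.74 [161.8, 236.7] [0.4451 0.2102 0.103 ]
```

View pics/w3.png

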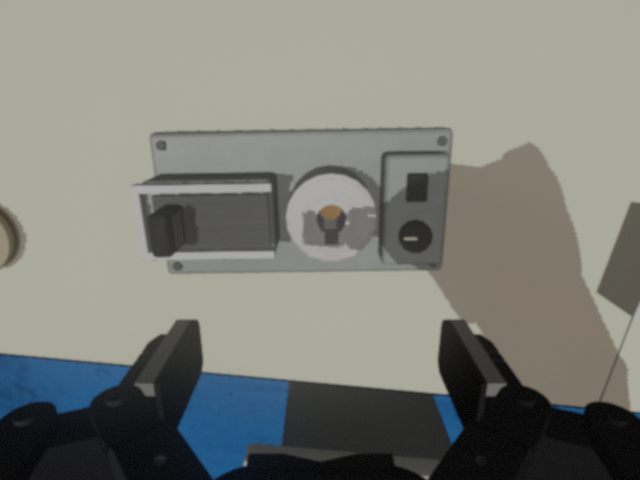

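The shutter is fully open, with its grip at (163,232) against the end. The bore is clear at (330,215) with the keyway below it at (331,237). Now to the spindle.

```bash
python3 - <<'E'
from h import *
np.set_printoptions(precision=4,suppress=True)
c=calibration("wrist"); np.save("c3.npy",c["pose"])
im=cv2.imread("pics/w3.png"); g=cv2.cvtColor(im,cv2.COLOR_BGR2GRAY)
h=cv2.HoughCircles(cv2.GaussianBlur(g,(5,5),1),cv2.HOUGH_GRADIENT,1,50,param1=80,param2=15,minRadius=40,maxRadius=50)[0][:4]
for k in h: print(k,onz("wrist",k[:2],.064,c))
for y in (0,.11): print(proj("wrist",(.4587,.0993,.064),c))
E
python3 -m inch '[[0,0.02,0,0,0,0.11,0],[0,0.0475,0,0,0,0,0],[0,0.0475,0,0,0,0,0],[0,0.0475,0,0,0,0,0],[0,0.0475,0,0,0,0,0]]' | tail -3; python3 -m inch '[[0,0.0475,0,0,0,0,0],[-0.005,0.0475,0,0,0,0,0],[-0.01,0.0475,0,0,0,0,0],[-0.01,0.0475,0,0,0,0,0],[0,0.03,0,0,0,0,0]]' | head -3;python3 -m inch '[[0,0,0.02,0,0,0,0],[0,0,0,0,0,0,0]]' | head -3
python3 - <<'E'
from h import *
np.set_printoptions(precision=4,suppress=True)
s=telemetry.observe();print(s["clock"],s["position"],s["tool_rot"])
c=calibration("wrist");im=snap("wrist","w4")
for n,z in {"spindle":.05,"spindle_head":.1}.items():
    for r in landmark_of(n,"wrist")[:2]: print(n,round(r["score"],2),r["xy"],onz("wrist",r["xy"],z,c))
u,v=map(int,proj("wrist",(.441,-.3185,.08),c)); print(u,v)
np.save("c4.npy",c["pose"])
b=cv2.imread("pics/w4.png")[max(0,v-60):v+60,u-80:u+80]; cv2.imwrite("pics/w4c.png",cv2.resize(b,None,fx=5,fy=5,interpolation=cv2.INTER_CUBIC))
E
```

```text
[330.5 216.5  43.8] [0.4581 0.1054 0.064 ]
(np.float64(338.79496064965207), np.float64(216.68076036125208))
(np.float64(338.79496064965207), np.float64(216.68076036125208))
force: [1.2, 0.2, -0.3]
grip_width: 0.0856
finger_force: 0.0
clock: 7.8
position: [0.4352, -0.3199, 0.2149]
tool_rot: [-3.141, 0.002, 0.006]
clock: 8.0
position: [0.4359, -0.3165, 0.1932]
tool_rot: [-3.139, 0.004, 0.007]
8.0 [ 0.4359 -0.3165  0.1932] [-3.1388  0.0038  0.0075]
spindle 0.79 [324.9, 219.2] [ 0.437  -0.3197  0.05  ]
spindle 0.67 [348.1, 336.7] [ 0.3408 -0.339   0.05  ]
spindle_head 0.83 [326.2, 240.9] [ 0.4378 -0.32    0.1   ]
spindle_head 0.68 [354.4, 374.7] [ 0.3428 -0.3401  0.1   ]
323 226
```

View pics/w4c.png

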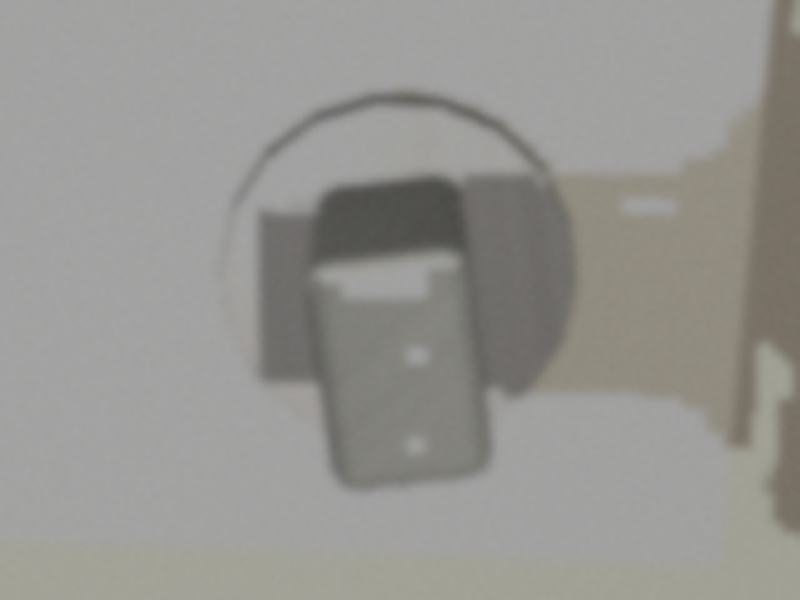

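The crop shows the spindle's collar ring round (400,270) and its flat-sided head top, with corners near (310,272), (463,255), (490,470) and (338,487). It is turned only slightly.

```bash
python3 - <<'E'
from h import *
np.set_printoptions(precision=4,suppress=True)
c=calibration("wrist"); c["pose"]=np.load("c4.npy")
q=np.array([onz("wrist",(243+a/5,166+b/5),.1,c)[:2] for a,b in [(310,272),(463,255),(490,470),(338,487)]])
print(q,q.mean(0)); 
for a,b in((3,0),(2,1),(0,1),(3,2)): d=q[b]-q[a];print(np.linalg.norm(d),np.arctan2(d[1],d[0]))
print(onz("wrist",(243+398/5,166+270/5),.058,c))
m=q.mean(0); print(telemetry.observe()["position"],telemetry.observe()["tool_rot"],tool((*m,.066),.125))
E
```

```text
[[ 0.4505 -0.3074]
 [ 0.4527 -0.3254]
 [ 0.4256 -0.3292]
 [ 0.4232 -0.3107]] [ 0.438  -0.3182]
0.0274727592125397 0.11916105177156606
0.027379711264998777 0.1384665615062518
0.018120294478879896 -1.4491537864607618
0.018649334280234423 -1.4439611835387351
[ 0.4387 -0.318   0.058 ]
[ 0.4372 -0.3164  0.196 ] [-3.1409  0.0005  0.0089] (array([0.0009, 0.0019, 0.13  ]), array([-0.0008,  0.0004, -0.1161]))
```

```bash
python3 -m inch '[[0.001,0.002,0.03,0,0,-0.118,0],[0,0,0.04,0,0,0,0],[0,0,0.03,0,0,0,0],[0,0,0.02,0,0,0,0],[0,0,0.01,0,0,0,0]]' 80; python3 -m inch '[[0,0,0,0,0,0,0.4],[0,0,0,0,0,0,0.6],[0,0,0,0,0,0,0.9],[0,0,0,0,0,0,0.9],[0,0,0,0,0,0,0.9]]';
```

```text
clock: 8.65
position: [0.4377, -0.3185, 0.065]
tool_rot: [-3.141, 0.001, 0.126]
force: [-0.5, 0.0, 0.5]
grip_width: 0.0856
finger_force: 0.0
clock: 9.15
position: [0.4379, -0.3199, 0.067]
tool_rot: [3.141, -0.001, 0.125]
force: [-1.0, 2.5, 6.9]
grip_width: 0.0191
finger_force: 77.8
```

```bash
python3 -m inch '[[0,0,-0.02,0,0,0,0.9],[0,0,-0.04,0,0,0,0.9],[0,0,-0.04,0,0,0,0.9],[0.004,-0.023,-0.02,0,0,0,0.9],[0.008,-0.046,0,0,0,0,0.9]]'; python3 -m inch '[[0.008,-0.046,0,0,0,0,0.9],[0.008,-0.046,0,0,0,0,0.9],[0.008,-0.046,0,0,0,0,0.9],[0.008,-0.046,0,0,0,0,0.9],[0.008,-0.046,0,0,0,0,0.9]]' | tail -3;  python3 -m inch '[[0.008,-0.046,0,0,0,0,0.9],[0.008,-0.046,0,0,0,0,0.9],[0.005,-0.023,0,0,0,0,0.9],[0,0,0,0,0,0,0.9],[0,0,0,0,0,0,0.9]]'
python3 - <<'E'
from h import *
np.set_printoptions(precision=4,suppress=True)
s=telemetry.observe();print(s["clock"],s["position"],s["tool_rot"])
c=calibration("wrist");im=snap("wrist","w5"); np.save("c5.npy",c["pose"])
for n,z in {"spindle":s["position"][2]-.017,"spindle_head":s["position"][2]+.033,"hub":.064}.items():
    for r in landmark_of(n,"wrist")[:2]: print(n,round(r["score"],2),r["xy"],onz("wrist",r["xy"],z,c))
print(tool((.4587,.0993,.135),.125))
E
```

```text
clock: 9.65
position: [0.4416, -0.2521, 0.189]
tool_rot: [3.138, -0.004, 0.12]
force: [1.5, 2.4, -2.6]
grip_width: 0.0194
finger_force: 78.7
force: [1.7, -0.1, -2.2]
grip_width: 0.0191
finger_force: 78.7
clock: 10.65
position: [0.4583, 0.1001, 0.1861]
tool_rot: [3.141, 0.0, 0.126]
force: [-0.1, -0.5, -1.8]
grip_width: 0.0189
finger_force: 78.5
10.65 [0.4583 0.1001 0.1861] [3.1413 0.0001 0.1256]
spindle 0.58 [321.3, 302.1] [0.459  0.0995 0.1691]
spindle_head 0.57 [323.4, 381.5] [0.4571 0.0988 0.2191]
hub 0.81 [322.7, 229.2] [0.4592 0.0981 0.064 ]
(array([ 0.0002, -0.0002,  0.0511]), array([ 0.0003, -0.    , -0.002 ]))
```

View pics/w5.png

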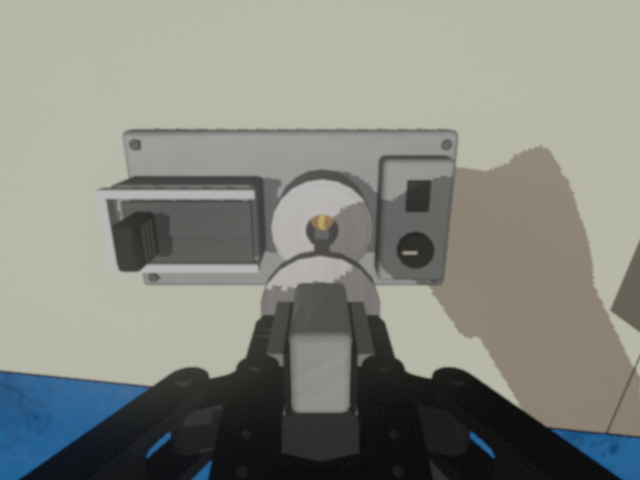

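The spindle is held upright, its collar at (320,303). The drive edges are level in the picture, so the yaw matches. The open bore is at (322,229).

```bash
python3 -m inch '[[0,0.001,0.02,0,0,0,0.9],[0,0,0.025,0,0,0,0.9],[0,0,0.01,0,0,0,0.9],[0,0,0,0,0,0,0.9]]' 100 ; python3 -m inch '[[0,0,0.006,0,0,0,0.9],[0,0,0.006,0,0,0,0.9],[0,0,0,0,0,0,0.9]]'
```

```text
clock: 11.25
position: [0.458, 0.0986, 0.1302]
tool_rot: [3.141, 0.002, 0.124]
force: [-0.5, 0.9, -1.7]
grip_width: 0.0187
finger_force: 99.6
clock: 11.55
position: [0.4585, 0.0991, 0.1188]
tool_rot: [3.142, 0.0, 0.125]
force: [0.0, 0.5, -2.4]
grip_width: 0.0187
finger_force: 99.6
```

```bash
python3 -m inch '[[0,0,0.004,0,0,0,0.9],[0,0,0,0,0,0,0.9]]'; python3 -m inch '[[0,0,0.004,0,0,0,0.9],[0,0,0,0,0,0,0.9]]'; python3 -m inch '[[0,0,0.003,0,0,0,0.9],[0,0,0,0,0,0,0.9]]'
```

```text
clock: 11.75
position: [0.4585, 0.0992, 0.1149]
tool_rot: [3.142, 0.0, 0.125]
force: [-0.7, 0.2, -3.1]
grip_width: 0.0188
finger_force: 99.6
clock: 11.95
position: [0.4584, 0.0992, 0.1107]
tool_rot: [3.142, 0.0, 0.125]
force: [-0.9, 0.0, -2.0]
grip_width: 0.0187
finger_force: 99.6
clock: 12.15
position: [0.4585, 0.0992, 0.1077]
tool_rot: [-3.142, 0.0, 0.125]
force: [0.8, 0.2, -1.9]
grip_width: 0.0188
finger_force: 99.6
```

Pilot is in the bore with no contact force. Next is the key.

```bash
python3 -m inch '[[0,0,0.003,0,0,0,0.9],[0,0,0,0,0,0,0.9]]'; python3 -m inch '[[0,0,0.003,0,0,0,0.9],[0,0,0,0,0,0,0.9]]'; python3 -m inch '[[0,0,0.002,0,0,0,0.9],[0,0,0,0,0,0,0.9]]'
```

```text
clock: 12.35
position: [0.4584, 0.0992, 0.1047]
tool_rot: [3.142, 0.0, 0.125]
force: [0.7, -0.0, -0.7]
grip_width: 0.0187
finger_force: 99.6
clock: 12.55
position: [0.4585, 0.0992, 0.1017]
tool_rot: [3.142, 0.0, 0.125]
force: [-1.1, 0.7, -2.5]
grip_width: 0.0187
finger_force: 99.6
clock: 12.75
position: [0.4585, 0.0992, 0.0998]
tool_rot: [3.142, 0.0, 0.125]
force: [-1.0, 0.5, -1.7]
grip_width: 0.0184
finger_force: 99.6
```

```bash
python3 -m inch '[[0,0,0.004,0,0,0,0.9],[0,0,0,0,0,0,0.9]]'; python3 -m inch '[[0,0,0.004,0,0,0,0.9],[0,0,0,0,0,0,0.9]]'; python3 -m inch '[[0,0,0.003,0,0,0,0.9],[0,0,0,0,0,0,0.9]]'
```

```text
clock: 12.95
position: [0.4584, 0.0992, 0.0956]
tool_rot: [3.142, 0.001, 0.125]
force: [0.4, -0.5, -1.8]
grip_width: 0.0185
finger_force: 99.6
clock: 13.15
position: [0.4583, 0.0992, 0.0916]
tool_rot: [3.142, 0.001, 0.125]
force: [-0.0, 1.5, -1.9]
grip_width: 0.0187
finger_force: 99.6
clock: 13.35
position: [0.4587, 0.0993, 0.0889]
tool_rot: [-3.142, -0.0, 0.125]
force: [-1.0, 0.0, 3.1]
grip_width: 0.0189
finger_force: 100.3
```

Key has slipped in and the plunger contact has started (about 5 N). I keep pressing to collar seating.

```bash
python3 -m inch '[[0,0,0.004,0,0,0,0.9],[0,0,0,0,0,0,0.9]]'; python3 -m inch '[[0,0,0.003,0,0,0,0.9],[0,0,0,0,0,0,0.9]]'; python3 -m inch '[[0,0,0.002,0,0,0,0.9],[0,0,0,0,0,0,0.9]]'
```

```text
clock: 13.55
position: [0.4587, 0.0993, 0.0849]
tool_rot: [-3.142, -0.0, 0.125]
force: [-0.3, -0.5, 6.5]
grip_width: 0.0184
finger_force: 100.6
clock: 13.75
position: [0.4587, 0.0993, 0.0821]
tool_rot: [-3.142, -0.0, 0.125]
force: [-0.0, -0.3, 6.4]
grip_width: 0.0188
finger_force: 100.7
clock: 13.95
position: [0.4588, 0.0993, 0.081]
tool_rot: [3.141, -0.001, 0.125]
force: [-7.5, -1.4, 28.2]
grip_width: 0.0191
finger_force: 103.7
```

```bash
python3 -m inch '[[0,0,0.0005,0,0,0,0.9],[0,0,0,0,0,0,0.9],[0,0,0,0,0,0,0.9],[0,0,0,0,0,0,0.9]]'
python3 - <<'E'
from h import *
im=snap("wrist","w6");im2=snap("side","s6")
a=cv2.imread("pics/w6.png"); b=cv2.resize(cv2.imread("pics/s6.png")[210:345,270:450],(640,480),interpolation=cv2.INTER_CUBIC)
cv2.imwrite("pics/f.png",cv2.resize(np.hstack([a,b]),(800,300)))
E
```

```text
clock: 14.35
position: [0.4588, 0.0993, 0.081]
tool_rot: [3.141, -0.001, 0.125]
force: [-9.8, -2.4, 40.8]
grip_width: 0.0187
finger_force: 106.4
```

View pics/f.png

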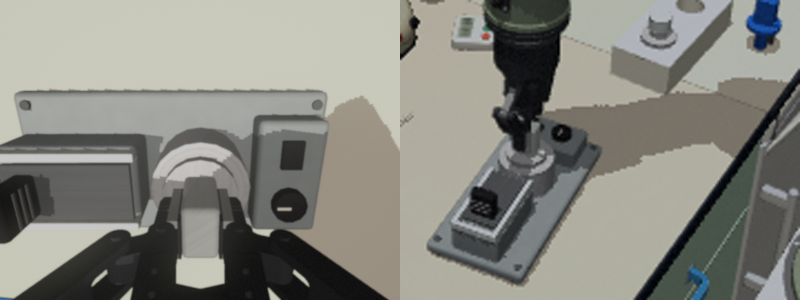

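The collar sits on the hub in both views, the shutter is open with its grip at the far end, and the plug and look-alike haven't moved. I'll ease the push slightly and hand in.

```bash
python3 -m inch '[[0,0,-0.0004,0,0,0,0.9],[0,0,0,0,0,0,0.9],[0,0,0,0,0,0,0.9]]' && python3 -c "
from workcell import bot; print(bot.job_done())"
```

```text
clock: 14.75
position: [0.4588, 0.0993, 0.081]
tool_rot: [3.141, -0.001, 0.125]
force: [-7.3, -1.9, 29.4]
grip_width: 0.019
finger_force: 104.1
the job is handed in; nothing more can be done
None
```

I slid the shutter open to its end stop, then put the keyed spindle in the hub with its key in the keyway, and handed the job in at 14.8 s with the gripper holding the collar home at about 29 N; no verdict came back.

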